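# Hang rinsed brass fittings on the drip stand and set the blower on them

## Task

Get the rinsed brass fittings drying: slide the blower's speed slider fully back to off, so that nothing swings while you work. Then hang every wire basket upright by its handle bar on the drip stand, one basket to a pair of hook prongs, and only when all of them hang, slide the speed slider up to the first mark after off and leave it there. Never tip a basket over, and leave the sanding block, the jar and the wax brush where they are.

Things in the scene. Friction and masses are not known exactly. Their poses are not given: they have to be found in the camera images.
- basket_a: Wire basket of brass ring pulls, 0.22 kg, body 56 (x) x 82 (y) x 44 (z) mm, origin at the centre of its underside. Rigid hoop handle: 6 mm wire uprights at y = -39.5 and +39.5 mm, level bar along y at z = 148 mm; the bar's middle 28 mm is a wooden grip 14 mm thick, the rest 6 mm wire. Free space between rim and bar. May hang either way round. 2 or 3 baskets are present, an absent one reads None.
- basket_b: Basket of the same size and shape, with brass hinges in it; may be absent.
- basket_c: Basket of the same size and shape, with small brass knobs in it; may be absent.
- basket_a_bar (a point): Middle of basket_a's handle bar (centre of the wooden grip), 148 mm above its underside; y along the bar.
- basket_b_bar (a point): Middle of basket_b's handle bar.
- basket_c_bar (a point): Middle of basket_c's handle bar.
- stand: Fixed drip stand, origin under the middle of its tray, 92 (x) x 290 (y) x 14 mm. Three double hooks point to -x, each two parallel 8 mm round prongs on one plate, at y = -22 and +22 mm from its middle. A prong (axis) leaves a rail at x = 74, z = 196 mm, falls at 45 degrees from x = 40 to 10, is level at z = 166 mm to x = -10 and rises to a tip at x = -35, top z = 196 mm. Nothing is above 208 mm.
- hook_0 (a point): Rest point of the middle of a hung bar on the first double hook: (0, -104, 173) mm in the stand's frame, axes as the stand's (a hung bar lies along y). The basket comes from the -x side with its bar above the prong tips, the prongs passing between rim and bar, then is lowered; the fingers fit in the 36 mm between the prongs.
- hook_1 (a point): The same for the middle double hook, at y = 0 in the stand's frame.
- hook_2 (a point): The same for the third double hook, at y = +104 mm in the stand's frame.
- blower: Fixed snail-shaped blower on a foot 114 (x) x 92 (y) mm, origin under it on the table; its outlet looks to +x, towards the stand. Across its top lies a control pod, x = -32 to +24, y = -52 to +52 mm, with a flat deck at z = 100 mm that carries the speed slider.
- speed_slider (a joint): Position of the blower's speed slider in m: 0 = off (end of travel towards the blower's -y, its right seen from behind), 0.060 = full. Four white marks beside the track at 0 (off), 0.020 (first mark after off), 0.040 and 0.060, each longer than the one before. It stays where it is left; about 2 N moves it. It starts near full.
- slider_grip (a point): On the speed slider's black grip, which is 14 (x) x 18 (y) mm and stands 32 mm above the deck; this point is 21 mm above the deck on its axis. Moves with the slider along the blower's y.
- slider_off (a point): On the deck under the middle of the slider grip when it is at off; axes as the blower's.
- sanding_block: Brown sanding block lying on the table, 60 x 108 x 38 mm; bystander, leave it alone.
- varnish_jar: Jar 62 mm across, 68 mm high, with a black lid; bystander, leave it alone.
- wax_brush: Round wooden wax brush lying on the table, 151 mm long, 46 mm thick; bystander, leave it alone.

How it is judged (in metres and radians):
On the way, in this order (a step that is already met when the one before it is completed fails the run):
1. the speed slider is fully back at off before any basket hangs (value of joint speed_slider below 0.004 m and not (((distance between basket_a_bar and hook_0 below 0.016 m or distance between basket_a_bar and hook_1 below 0.016 m or distance between basket_a_bar and hook_2 below 0.016 m) and angle between basket_a's own z axis and vertical below 0.6 rad) or ((distance between basket_b_bar and hook_0 below 0.016 m or distance between basket_b_bar and hook_1 below 0.016 m or distance between basket_b_bar and hook_2 below 0.016 m) and angle between basket_b's own z axis and vertical below 0.6 rad) or ((distance between basket_c_bar and hook_0 below 0.016 m or distance between basket_c_bar and hook_1 below 0.016 m or distance between basket_c_bar and hook_2 below 0.016 m) and angle between basket_c's own z axis and vertical below 0.6 rad))), for 0.2 s.
2. with the slider still at off, every basket hangs on a double hook (value of joint speed_slider below 0.004 m and (distance between basket_a_bar and hook_0 below 0.016 m or distance between basket_a_bar and hook_1 below 0.016 m or distance between basket_a_bar and hook_2 below 0.016 m) and angle between each of basket_a, basket_b, basket_c's own z axis and vertical below 0.6 rad and (distance between basket_b_bar and hook_0 below 0.016 m or distance between basket_b_bar and hook_1 below 0.016 m or distance between basket_b_bar and hook_2 below 0.016 m) and (distance between basket_c_bar and hook_0 below 0.016 m or distance between basket_c_bar and hook_1 below 0.016 m or distance between basket_c_bar and hook_2 below 0.016 m)), for 0.3 s.
At the end, for the whole second after the job is handed in: slider at the first mark after off (20 mm, within 4.5 mm); every basket present hangs by its bar on a double hook of its own (bar middle within 16 mm of the hook's rest point, tilt under 0.6 rad: a little swing does no harm) (value of joint speed_slider between 0.0155 and 0.0245 m and (distance between basket_a_bar and hook_0 below 0.016 m or distance between basket_a_bar and hook_1 below 0.016 m or distance between basket_a_bar and hook_2 below 0.016 m) and angle between each of basket_a, basket_b, basket_c's own z axis and vertical below 0.6 rad and (distance between basket_b_bar and hook_0 below 0.016 m or distance between basket_b_bar and hook_1 below 0.016 m or distance between basket_b_bar and hook_2 below 0.016 m) and (distance between basket_c_bar and hook_0 below 0.016 m or distance between basket_c_bar and hook_1 below 0.016 m or distance between basket_c_bar and hook_2 below 0.016 m)); the robot touches nothing.
It fails at once if a basket is tipped over (angle between any of basket_a, basket_b, basket_c's own z axis and vertical above 1.1 rad).
It fails at once if the sanding block, the jar or the wax brush is knocked away (moved more than 40 mm) (distance of any of sanding_block, varnish_jar, wax_brush from where it was at the start of the episode above 0.04 m).
Of basket_a, basket_b, basket_c only 2 to 3 are there at a start; the rules pass over those that are not, and their reading is None.
At some moment in a run one of basket_a, basket_b, basket_c may be knocked a few centimetres aside while the robot is not near it.
It also fails if it takes over 210 s, if anything falls off the work surface, if the arm or the gripper's body presses on something with over 40 N, if the wrist force passes 120 N, or if a joint passes its speed limit or range.

## Robot

A 6-joint arm with a two-finger parallel gripper is mounted at the origin on the work surface; the furniture and walls round the work are solid. World frame = base frame: x ahead of the robot, y to its left, z up, the work surface at z = 0. Lengths are in mm, angles in rad, forces in N, time in s.
With the tool pointing down it reaches from about 350 to 975 mm from the base axis. Payload 7.1 kg.
Tool frame: the origin (TCP) lies at the very end of the fingers, on their centre line; the grasp point (between the pads) lies 19 mm behind it; z points along the fingers, y is the line along which they close (so a half turn about z gives the same grasp; the last joint's range is limited). The gripper opens to 88 mm and grips with 3 to 60 N. Pads are 20 mm wide; open, the fingers measure 115 mm over their backs; the gripper's body (75 mm by 178 mm) begins 61 mm behind the grasp point.
Start: joints at [-1.351, 0.423, 1.63, -0, 1.089, -0.019], TCP at [147.855, -607.243, 222.675] pointing down, gripper open.
Joint ranges: [-3, 3], [-0.9, 2.11], [0.09, 2.58], [-1.31, 4.45], [0.11, 2.69], [-2.54, 2.54]. Speed limits (rad/s): [2.39, 2.39, 3.01, 3.14, 3.14, 3.14].

## Interface

Orientations are given as a rotation vector (axis times angle).
In Python, from workcell import * gives the robot as it stands.
- The arm moves only by the tool step_arm, never from a script. Its argument "deltas" is a list of rows, each a list of 3 entries, a list of its own where there are three numbers: the shift along the tool's x, y, z in units of 300 mm (1.0 is 300 mm), then the turn, a rotation vector about the tool's x, y, z in units of 1.5 rad (1.0 is 1.5 rad), then the gripper command: -1 is shut, 1 is fully open, values between are in proportion. In form: [[[dx, dy, dz], [rx, ry, rz], gripper], ...]. A call has 1 to 20 rows; each row is the pose to reach, as a shift and turn from the pose commanded when the call began, along the tool's axes at that moment; what a row does not reach only later rows make up. A row lasts 1/12 s, in which the tool goes at most 41.7 mm and 7.16 degrees, less where a joint would pass 70% of its speed; a pose out of reach is approached as far as the arm can. A call with a number of a shift or a turn outside -1 to 1 is refused whole. A call with a gripper value outside its range is refused whole. The fingers move at their own pace and stop on an object; the grip force is fixed at half the most. Time passes only in rows, so rows that repeat a pose let the fingers close. It gives the time, the measured TCP pose, the force, the opening and the grip force at its end, in the units of the state.
- get_obs(): the state, without advancing time (a new reading comes with each control period).
- get_image(name): name is "side" or "top"; returns a dict with "pixels" (384x512x3 uint8, red, green, blue), "fx", "fy", "cx", "cy" (pixels), "dist_coeffs" ([k1, k2, p1, p2, k3] as OpenCV has them; the pictures are not rectified), "T" (4x4, takes a point from camera to world coordinates). Camera axes: x right, y down, z forward; pixel columns grow to the right and rows downward; lengths in mm; the calibration is good to about 2 mm. A picture is of the moment at which its call begins. There is no depth.
- close_job(): hands the job in; it is judged then, once.
The state is a dict: "t": time; "qpos": joint angles; "qvel": joint speeds; "joint_torque": joint torques, N m; "ee_pos": TCP position; "orientation": TCP orientation; "ft_force": force on the tool from outside, world axes, zero at the start; "moment": the same for the moment, N m; "width": finger opening in mm; "grasp_force": force on a finger pad.
Only numpy, scipy, OpenCV 4.12 (cv2) and the standard library are available. Lean on these libraries where they do the work, as an engineer would, in place of code of your own. Each camera call takes 0.05 s, during which the arm holds its last target. There are 200 camera calls.

## Working session

There is one attempt and no reset: what is moved stays moved. The work goes in short steps, Python scripts to look and compute and a tool call to move; the robot and the scene stay as the last step left them, time stands still between calls to the robot, and variables do not carry over. Pictures are saved under pics/ and viewed, at most 14 in all, crops included, and the job is handed in when it is done.

Besides the shell and the picture viewer there is one more tool, called after "Call:" by a JSON object that holds its "api" and its "payload". step_arm: Moves the arm, as the interface text tells. Its arguments: {"type":"object","properties":{"deltas":{"type":"array","items":{"type":"array"}}},"required":["deltas"]}

```bash
mkdir -p pics; cat > h.py <<'E'
from workcell import *
import numpy as np, cv2
from scipy.spatial.transform import Rotation as R
def snap(n,f):
    im=get_image(n); cv2.imwrite(f,im["pixels"][:,:,::-1]); return im
def K(im): return np.array([[im["fx"],0,im["cx"]],[0,im["fy"],im["cy"]],[0,0,1.]])
def ray(im,uv):
    p=cv2.undistortPoints(np.array([[uv]],float),K(im),np.array(im["dist_coeffs"],float))[0,0]
    T=np.array(im["T"]); return T[:3,3],T[:3,:3]@np.array([p[0],p[1],1])
def atz(im,uv,z):
    o,d=ray(im,uv); return o+d*(z-o[2])/d[2]
def proj(im,P):
    T=np.linalg.inv(np.array(im["T"])); rv=cv2.Rodrigues(T[:3,:3])[0]
    return cv2.projectPoints(np.array(P,float).reshape(-1,3),rv,T[:3,3],K(im),np.array(im["dist_coeffs"],float))[0][:,0]
def tri(i1,u1,i2,u2):
    A=[];b=[]
    for i,u in((i1,u1),(i2,u2)):
        o,d=ray(i,u); d/=np.linalg.norm(d); M=np.eye(3)-np.outer(d,d); A.append(M); b.append(M@o)
    return np.linalg.lstsq(np.vstack(A),np.hstack(b),rcond=None)[0]
E
python3 - <<'E'
from h import *
import pickle
for n in("side","top"):
    im=snap(n,f"pics/{n}0.png"); pickle.dump(im,open(n+"0.pkl","wb")); T=np.array(im["T"]);print(n,im["fx"],T.round(2).tolist(),im["dist_coeffs"])
o=get_obs();print(o)
E
```

```text
side 396.62364464711055 [[-1.0, -0.02, 0.0, 388.34], [-0.01, 0.44, -0.9, 1187.62], [0.02, -0.9, -0.44, 545.16], [0.0, 0.0, 0.0, 1.0]] [-0.11123985  0.          0.          0.          0.        ]
top 443.20057221007204 [[0.03, -0.99, 0.1, 283.47], [-1.0, -0.03, -0.01, 357.99], [0.01, -0.1, -1.0, 1282.84], [0.0, 0.0, 0.0, 1.0]] [-0.16137333  0.          0.          0.          0.        ]
{'t': 0.1, 'qpos': array([-1.35101849e+00,  4.23760885e-01,  1.63061883e+00,  4.35152929e-06,
        1.08858951e+00, -1.90200528e-02]), 'qvel': array([ 0.00060369, -0.00102428, -0.00145601,  0.00139416,  0.00150706,
        0.0018074 ]), 'joint_torque': array([-4.32059278e-04, -5.45616210e+01, -2.74323589e+01,  6.45234645e-02,
        1.88484555e-02, -3.70987584e-05]), 'ee_pos': array([ 147.73785753, -606.76692735,  221.97957126]), 'orientation': array([-3.11786590e+00, -3.74045892e-01,  2.10571671e-04]), 'ft_force': array([ 0.10390293, -0.26365823,  0.48977732]), 'moment': array([-0.02061213,  0.02608422, -0.0223607 ]), 'grasp_force': 0.0, 'width': 87.74243731627546}
```

View pics/top0.png

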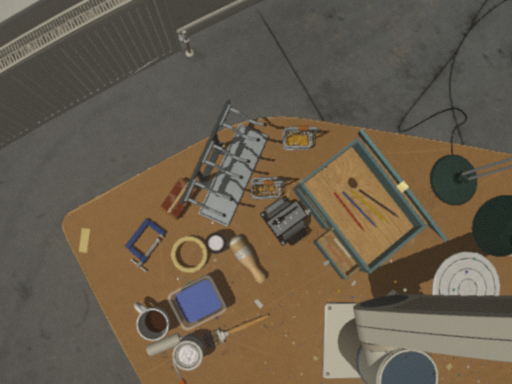

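View pics/side0.png

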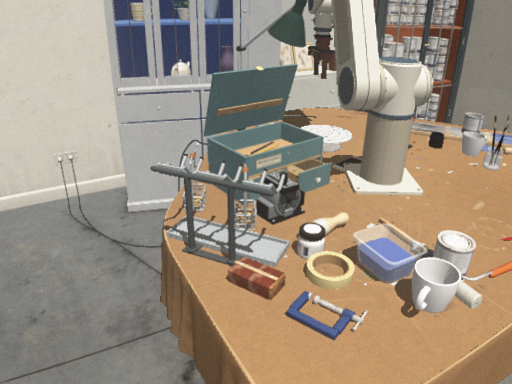

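The top view shows two baskets near (298,138) and (267,187), the stand around (232,165), the blower at (287,220) and an open tool chest at (360,205). I'll enlarge these areas.

```bash
python3 - <<'E'
import cv2
a=cv2.imread("pics/top0.png")[95:250,175:355]; cv2.imwrite("pics/topc.png",cv2.resize(a,(720,620)[:2] if 0 else (690,594),interpolation=cv2.INTER_CUBIC))
b=cv2.imread("pics/side0.png")[125:265,150:330]; cv2.imwrite("pics/sidec.png",cv2.resize(b,(756,588),interpolation=cv2.INTER_CUBIC))
E
```

```text
(no output)
```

View pics/topc.png

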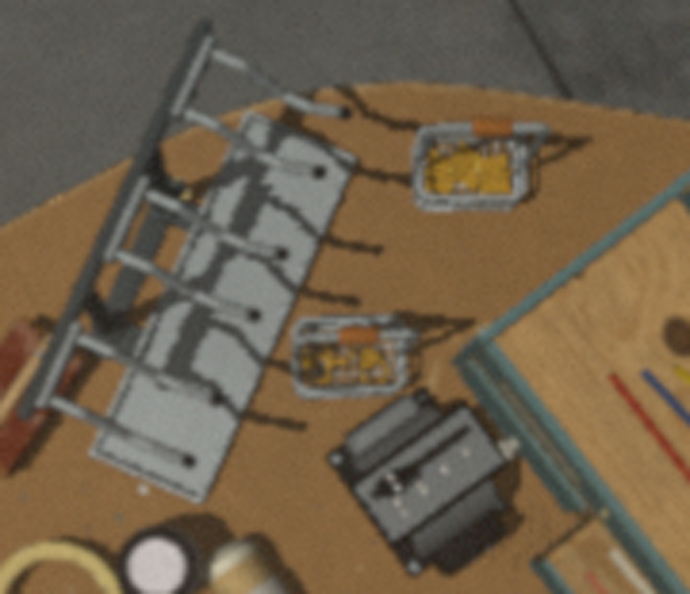

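View pics/sidec.png

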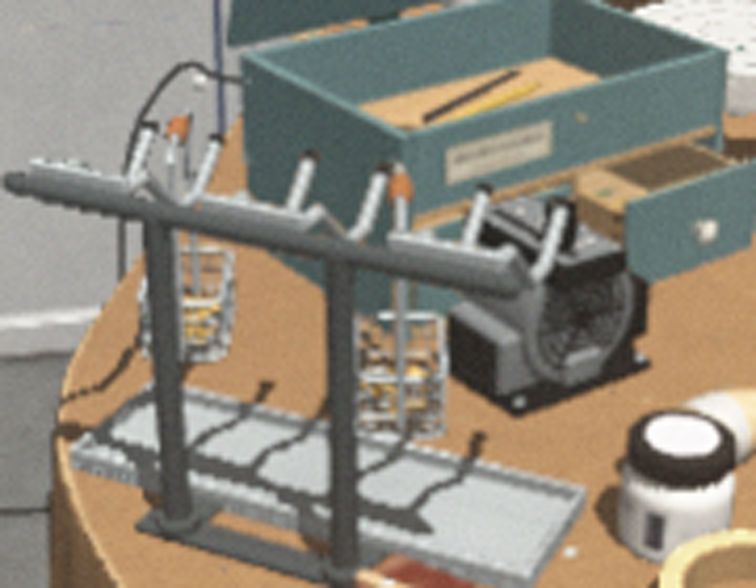

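```bash
cat > fit.py <<'E'
from h import *
import pickle
from scipy.optimize import least_squares
T=pickle.load(open("top0.pkl","rb"));S=pickle.load(open("side0.pkl","rb"))
tc=lambda p:np.array(p,float)/3.8325+[175,95]-.37
sc=lambda p:np.array(p,float)/4.2+[150,125]-.38
def w(p,L): c,s=np.cos(p[2]),np.sin(p[2]); return np.array(L,float)@np.array([[c,s,0],[-s,c,0],[0,0,1]])+[p[0],p[1],0]
def fit(L,top=None,side=None,x0=(0,0,0),Ls=None):
    def f(p):
        r=[]
        if top is not None:r.append((proj(T,w(p,L))-tc(top)).ravel())
        if side is not None:r.append((proj(S,w(p,Ls if Ls is not None else L))-sc(side)).ravel())
        return np.hstack(r)
    s=least_squares(f,x0); print(s.x.round(3),"rms px",np.sqrt(np.mean(s.fun**2)).round(2)); return s.x
if __name__=="__main__":
    L=[[-35,y,193] for y in(-126,-82,-22,22,82,126)]
    tt=[(345,112),(319,172),(282,254),(255,315),(217,397),(188,461)];ss=[(150,128),(216,140),(310,158),(382,170),(484,190),(560,208)]
    st=fit(L,tt,ss,(700,400,.5)); fit(L,tt,None,st); fit(L,None,ss,st)
    print("hooks",w(st,[[0,-104,173],[0,0,173],[0,104,173]]).round(1).tolist())
    # stand tray corners check
    print((proj(T,w(st,[[-46,-145,14],[-46,145,14]]))-[175,95])*3.83)
    # marks/pod: 4 marks
    for n,g,sg in(("b1",(490,127),(178,127)),("b2",(360,335),(400,188))):
        print(n,"tri bar",tri(T,tc(g),S,sc(sg)).round(1),"at z148",atz(T,tc(g),148).round(1))
    print("b1 rim corners",[atz(T,tc(p),44).round(0).tolist() for p in((418,125),(527,125),(527,205),(415,207))])
    print("b2 rim corners",[atz(T,tc(p),44).round(0).tolist() for p in((295,322),(412,322),(408,392),(293,395))])
    print("marks",[atz(T,tc(p),100).round(1).tolist() for p in((403,507),(424,491),(445,472),(465,453))])
    print("grip top?",[atz(T,tc(p),132).round(1).tolist() for p in((388,488),)], "pod",[atz(T,tc(p),100).round(1).tolist() for p in((353,482),(466,400),(510,452),(396,540))])
    for g in [(390,478),(560,230)]: pass
E
python3 fit.py
python3 - <<'E'
import cv2
a=cv2.imread("pics/top0.png")
def c(x,y,w,h,f): return cv2.resize(a[y:y+h,x:x+w],(400,300),interpolation=cv2.INTER_CUBIC)
m=cv2.hconcat([c(256,192,56,42,0),c(280,115,56,42,0)]); n=cv2.hconcat([c(246,165,56,42,0),cv2.resize(cv2.imread("pics/side0.png")[165:216,250:318],(400,300),interpolation=cv2.INTER_CUBIC)])
cv2.imwrite("pics/mont.png",cv2.vconcat([m,n]))
E
```

```text
[473.782 383.012   1.175] rms px 0.56
[473.989 382.111   1.178] rms px 0.19
[473.585 388.072   1.164] rms px 0.26
hooks [[569.7, 342.9, 173.0], [473.8, 383.0, 173.0], [377.8, 423.1, 173.0]]
[[353.30828531 155.48596441]
 [196.43479008 502.33812661]]
b1 tri bar [580.4 200.1 150.8] at z148 [581.7 199.8 148. ]
b2 tri bar [434.  286.7 149.4] at z148 [434.8 286.6 148. ]
b1 rim corners [[609.0, 240.0, 44.0], [612.0, 157.0, 44.0], [550.0, 157.0, 44.0], [546.0, 241.0, 44.0]]
b2 rim corners [[457.0, 328.0, 44.0], [459.0, 242.0, 44.0], [408.0, 244.0, 44.0], [403.0, 328.0, 44.0]]
marks [[321.3, 251.0, 100.0], [332.8, 236.6, 100.0], [346.4, 222.1, 100.0], [360.1, 208.2, 100.0]]
grip top? [[332.9, 264.4, 132.0]] pod [[337.8, 286.3, 100.0], [397.4, 208.1, 100.0], [361.6, 176.5, 100.0], [298.2, 255.5, 100.0]]
```

View pics/mont.png

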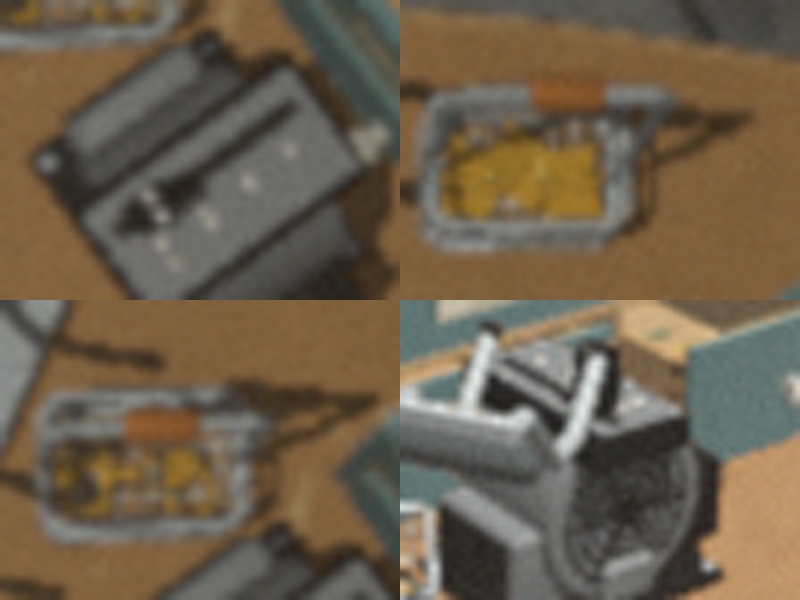

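Crops show the blower's slider near full at the lower-left end of its track (montage ~(140,210)), marks running to the upper right, and two baskets with bars roughly along world y. Heights of the grips check (151, 149 mm vs 148). Now the chest lid height, for the way across.

```bash
python3 - <<'E'
from fit import *
print("lid",tri(T,(362,130),S,(207,78)).round(),tri(T,(443,238),S,(297,67)).round())
print("chest corner",tri(T,tc((470,362)),S,sc((400,135))).round())
print("grip",[ (atz(T,np.array(p)/7.14+[256,192],z)).round(1).tolist() for p,z in(((140,212),132),((155,200),132),((297,105),100),((115,225),100))])
g=np.array([333,264,0]);o=get_obs();Rm=R.from_rotvec(o["orientation"]).as_matrix();print(Rm.round(3))
E
```

```text
lid [540.  92. 334.] [292. -91. 341.]
chest corner [428. 212. 152.]
grip [[333.6, 265.1, 132.0], [338.1, 259.7, 132.0], [376.7, 204.1, 100.0], [329.9, 271.8, 100.0]]
[[ 0.972  0.237 -0.   ]
 [ 0.237 -0.972  0.001]
 [ 0.    -0.001 -1.   ]]
```

```bash
cat >> h.py <<'E'
def plan(pts,c=None):
    """pts: list of (x,y,z,toolyYaw|None); prints tool-frame deltas from pose c (default: measured)"""
    o=get_obs(); p0=np.array(o["ee_pos"]); M=R.from_rotvec(o["orientation"]).as_matrix()
    print("now",p0.round(1),"yaw",np.arctan2(M[1,1],M[0,1]).round(3),"q6",o["qpos"][5].round(2),"t",round(o["t"],1))
    for q in pts:
        d=M.T@(np.array(q[:3])-p0)/300; r=np.zeros(3)
        y=np.arctan2(M[1,1],M[0,1]) if q[3] is None else q[3]
        G=np.array([[np.sin(y),np.cos(y),0],[-np.cos(y),np.sin(y),0],[0,0,-1]])
        r=R.from_matrix(M.T@G).as_rotvec()/1.5
        print(d.round(4).tolist(),r.round(3).tolist(),"rows",np.ceil(np.linalg.norm(d)*300/41.7),np.ceil(np.linalg.norm(r)*1.5/.125))
E
python3 - <<'E'
from h import *
plan([(148,-607,480,-1.33),(400,-480,480,-.876)])
E
```

```text
now [ 147.7 -606.8  222. ] yaw -1.332 q6 -0.02 t 0.1Traceback (most recent call last):
  File "<stdin>", line 2, in <module>
  File "h.py", line 28, in plan
    r=R.from_matrix(M.T@G).as_rotvec()/1.5
      ~~~~~~~~~~~~~^^^^^^^
  File "scipy/spatial/transform/_rotation.pyx", line 1143, in scipy.spatial.transform._rotation.Rotation.from_matrix
ValueError: Non-positive determinant (left-handed or null coordinate frame) in rotation matrix 0: [[-9.99997999e-01  2.00047495e-03 -3.00327971e-05]
 [ 2.00043173e-03  9.99997052e-01  1.37625192e-03]
 [-3.27858661e-05 -1.37618908e-03  9.99999053e-01]].
```

```bash
sed -i 's/\[\[np.sin(y),np.cos(y),0\],\[-np.cos(y),np.sin(y),0\]/[[-np.sin(y),np.cos(y),0],[np.cos(y),np.sin(y),0]/' h.py
python3 - <<'E'
from h import *
plan([(148,-607,480,-1.33),(400,-480,480,-.876)])
E
```

```text
now [ 147.7 -606.8  222. ] yaw -1.332 q6 -0.02 t 0.1
[0.0007, -0.0002, -0.8601] [-0.001, -0.0, -0.001] rows 7.0 1.0
[0.917, -0.2129, -0.8597] [-0.001, -0.0, -0.304] rows 10.0 4.0
```

Call:
{"api": "step_arm", "payload": {"deltas": [[[0,0,-0.86],[0,0,0],1],[[0,0,-0.86],[0,0,0],1],[[0,0,-0.86],[0,0,0],1],[[0,0,-0.86],[0,0,0],1],[[0,0,-0.86],[0,0,0],1],[[0,0,-0.86],[0,0,0],1],[[0,0,-0.86],[0,0,0],1],[[0.92,-0.21,-0.86],[0,0,-0.3],1],[[0.92,-0.21,-0.86],[0,0,-0.3],1],[[0.92,-0.21,-0.86],[0,0,-0.3],1],[[0.92,-0.21,-0.86],[0,0,-0.3],1],[[0.92,-0.21,-0.86],[0,0,-0.3],1],[[0.92,-0.21,-0.86],[0,0,-0.3],1],[[0.92,-0.21,-0.86],[0,0,-0.3],1]]}}

```text
t: 1.27
ee_pos: [403.3, -478.9, 479.8]
orientation: [-2.955, -1.062, -0.0]
ft_force: [0.3, 0.4, -0.2]
width: 87.7
grasp_force: 0.0
```

```bash
python3 - <<'E'
from h import *
plan([(540,-260,480,-.45),(575,-90,480,-.15)])
E
```

```text
now [ 403.3 -478.9  479.8] yaw -0.881 q6 -0.01 t 1.3
[0.8158, -0.2729, 0.0] [-0.001, -0.0, -0.287] rows 7.0 4.0
[1.2664, -0.6358, 0.0006] [-0.001, -0.001, -0.487] rows 11.0 6.0
```

Call:
{"api": "step_arm", "payload": {"deltas": [[[0.82,-0.27,0],[0,0,-0.29],1],[[0.82,-0.27,0],[0,0,-0.29],1],[[0.82,-0.27,0],[0,0,-0.29],1],[[0.82,-0.27,0],[0,0,-0.29],1],[[0.82,-0.27,0],[0,0,-0.29],1],[[0.82,-0.27,0],[0,0,-0.29],1],[[1.0,-0.5,0],[0,0,-0.45],1],[[1.0,-0.5,0],[0,0,-0.45],1],[[1.0,-0.5,0],[0,0,-0.45],1],[[1.0,-0.5,0],[0,0,-0.45],1]]}}

```text
t: 2.1
ee_pos: [537.4, -171.4, 480.4]
orientation: [-2.436, -1.983, -0.0]
ft_force: [1.1, 0.6, 0.1]
width: 87.8
grasp_force: 0.0
```

```bash
python3 - <<'E'
from h import *
plan([(540,100,480,.2),(460,150,480,.45)])
E
```

```text
now [ 537.4 -171.4  480.4] yaw -0.204 q6 -0.13 t 2.1
[0.8878, -0.1749, 0.0018] [-0.0, -0.0, -0.269] rows 7.0 4.0
[0.9969, -0.4698, 0.002] [-0.0, -0.0, -0.436] rows 8.0 6.0
```

Call:
{"api": "step_arm", "payload": {"deltas": [[[0.89,-0.17,0],[0,0,-0.27],1],[[0.89,-0.17,0],[0,0,-0.27],1],[[0.89,-0.17,0],[0,0,-0.27],1],[[0.89,-0.17,0],[0,0,-0.27],1],[[0.89,-0.17,0],[0,0,-0.27],1],[[0.89,-0.17,0],[0,0,-0.27],1],[[1.0,-0.47,0],[0,0,-0.44],0.0],[[1.0,-0.47,0],[0,0,-0.44],0.0],[[1.0,-0.47,0],[0,0,-0.44],0.0],[[1.0,-0.47,0],[0,0,-0.44],0.0]]}}

```text
t: 2.93
ee_pos: [458.9, 149.5, 480.8]
orientation: [-1.664, -2.664, -0.0]
ft_force: [0.5, -0.4, 0.4]
width: 64.5
grasp_force: 0.0
```

```bash
python3 - <<'E'
from h import *
plan([(335,262,240,.66),(335,262,160,.66)])
E
```

```text
now [458.9 149.5 480.8] yaw 0.454 q6 -0.16 t 2.9
[0.5176, -0.2068, 0.803] [-0.0, -0.0, -0.137] rows 8.0 2.0
[0.5175, -0.2068, 1.0697] [-0.0, -0.0, -0.137] rows 9.0 2.0
```

Call:
{"api": "step_arm", "payload": {"deltas": [[[0.52,-0.21,0.4],[0,0,-0.137],0],[[0.52,-0.21,0.4],[0,0,-0.137],0],[[0.52,-0.21,0.4],[0,0,-0.137],0],[[0.52,-0.21,0.4],[0,0,-0.137],0],[[0.52,-0.21,0.4],[0,0,-0.137],0],[[0.52,-0.21,1.0],[0,0,-0.137],0],[[0.52,-0.21,1.0],[0,0,-0.137],0],[[0.52,-0.21,1.0],[0,0,-0.137],0],[[0.52,-0.21,1.0],[0,0,-0.137],0],[[0.52,-0.21,1.0],[0,0,-0.137],0],[[0.52,-0.21,1.0],[0,0,-0.137],0]]}}

```text
t: 3.85
ee_pos: [335.1, 258.4, 177.0]
orientation: [-1.387, -2.816, 0.011]
ft_force: [-0.4, -0.6, 0.3]
width: 43.8
grasp_force: 0.0
```

```bash
python3 - <<'E'
from h import *
plan([(335,262,111,.66)])
S=snap("side","pics/side1.png");o=get_obs();print(proj(S,[o["ee_pos"]]), o["width"])
a=cv2.imread("pics/side1.png")[120:240,220:340];cv2.imwrite("pics/side1c.png",cv2.resize(a,(590,590),interpolation=cv2.INTER_CUBIC))
E
```

```text
now [335.1 258.4 177. ] yaw 0.656 q6 -0.03 t 3.9
[0.0098, 0.0086, 0.2199] [-0.005, 0.0, -0.003] rows 2.0 1.0
[[284.04238883 155.01477755]] 43.857229200491375
```

View pics/side1c.png

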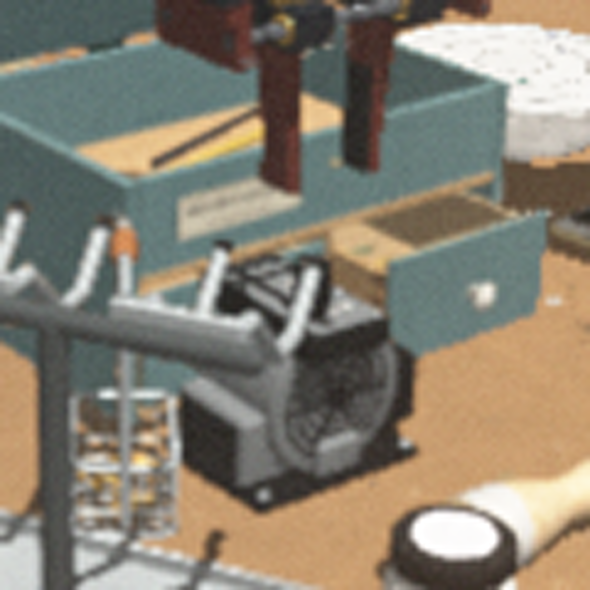

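The fingers (tips at crop (283,190) and (362,168)) straddle the line above the black grip (318,270). I'll descend and close.

Call:
{"api": "step_arm", "payload": {"deltas": [[[0.01,0.01,0.22],[0,0,0],0],[[0.01,0.01,0.22],[0,0,0],0],[[0.01,0.01,0.22],[0,0,0],0],[[0.01,0.01,0.22],[0,0,0],-1],[[0.01,0.01,0.22],[0,0,0],-1],[[0.01,0.01,0.22],[0,0,0],-1],[[0.01,0.01,0.22],[0,0,0],-1],[[0.01,0.01,0.22],[0,0,0],-1],[[0.01,0.01,0.22],[0,0,0],-1],[[0.01,0.01,0.22],[0,0,0],-1]]}}

```text
t: 4.73
ee_pos: [334.4, 263.4, 115.4]
orientation: [-1.383, -2.818, 0.007]
ft_force: [-7.6, -6.8, 11.1]
width: 13.7
grasp_force: 30.0
```

Call:
{"api": "step_arm", "payload": {"deltas": [[[0,-0.005,-0.012],[0,0,0],-1],[[-0.04,-0.005,-0.012],[0,0,0],-1],[[-0.08,-0.005,-0.012],[0,0,0],-1],[[-0.12,-0.005,-0.012],[0,0,0],-1],[[-0.16,-0.005,-0.012],[0,0,0],-1],[[-0.16,-0.005,-0.012],[0,0,0],-1]]}}

```text
t: 5.23
ee_pos: [363.7, 224.3, 117.8]
orientation: [-1.385, -2.818, 0.005]
ft_force: [-1.7, -1.9, -12.6]
width: 13.8
grasp_force: 30.0
```

Call:
{"api": "step_arm", "payload": {"deltas": [[[-0.02,0,0.005],[0,0,0],-1],[[-0.035,0,0.005],[0,0,0],-1],[[-0.035,0,0.005],[0,0,0],-1]]}}

```text
t: 5.48
ee_pos: [368.8, 217.7, 117.6]
orientation: [-1.385, -2.815, 0.004]
ft_force: [-13.6, -1.0, 11.7]
width: 13.7
grasp_force: 30.0
```

Call:
{"api": "step_arm", "payload": {"deltas": [[[-0.01,0,0],[0,0,0],-1],[[-0.01,0,0],[0,0,0],-1]]}}

```text
t: 5.65
ee_pos: [369.3, 217.0, 117.6]
orientation: [-1.386, -2.812, 0.002]
ft_force: [-21.3, 14.4, 12.9]
width: 13.6
grasp_force: 30.1
```

Call:
{"api": "step_arm", "payload": {"deltas": [[[0.005,0,0],[0,0,0],0],[[0.005,0,0],[0,0,0],0],[[0.005,0,0],[0,0,0],0],[[0.005,0,0],[0,0,0],0],[[0.005,0,-0.4],[0,0,0],0],[[0.005,0,-0.4],[0,0,0],0],[[0.005,0,-0.4],[0,0,0],0],[[0.005,0,-0.4],[0,0,0],0],[[0.005,0,-0.5],[0,0,0],0],[[0.005,0,-0.9],[0,0,0],0],[[0.005,0,-0.9],[0,0,0],0],[[0.005,0,-0.9],[0,0,0],0],[[0.005,0,-0.9],[0,0,0],0]]}}

```text
t: 6.73
ee_pos: [375.4, 218.4, 394.3]
orientation: [1.381, 2.813, 0.017]
ft_force: [-0.1, 0.5, 0.6]
width: 44.2
grasp_force: 0.0
```

```bash
python3 - <<'E'
from h import *
plan([(581,199,330,.04)])
S=snap("side","pics/side2.png");T=snap("top","pics/top2.png")
a=cv2.imread("pics/top2.png")[100:240,230:350];b=cv2.imread("pics/side2.png")[125:245,165:315]
cv2.imwrite("pics/m2.png",cv2.hconcat([cv2.resize(a,(360,420),interpolation=cv2.INTER_CUBIC),cv2.resize(b[:, :],(440,420),interpolation=cv2.INTER_CUBIC)]))
E
```

```text
now [375.4 218.4 394.3] yaw 0.658 q6 -0.16 t 6.7
[-0.4698, 0.4998, 0.2221] [0.009, -0.001, 0.412] rows 6.0 5.0
```

View pics/m2.png

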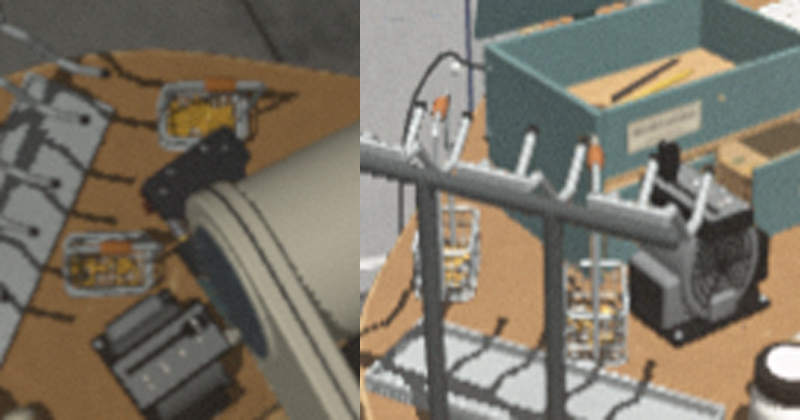

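The slider's black grip is at the off end (~(195,325) in the crop). Basket b2 is unchanged; the far basket's grip seems shifted (~4 px in top), so I'll zoom in on it.

```bash
python3 - <<'E'
import cv2
a=cv2.imread("pics/top2.png")[115:157,272:328];b=cv2.imread("pics/side2.png")[145:215,175:215]
b0=cv2.imread("pics/side0.png")[145:215,175:215]
r=lambda i,s:cv2.resize(i,s,interpolation=cv2.INTER_CUBIC)
cv2.imwrite("pics/m3.png",cv2.hconcat([r(a,(448,336)),r(b,(192,336)),cv2.resize(b0,(160,336))]))
E
```

```text
(no output)
```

View pics/m3.png

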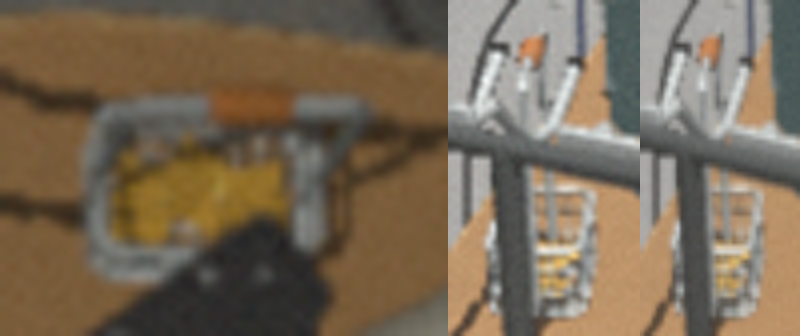

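The close crop puts the grip at (303.5,128.2), so the basket has not moved. Next I plan its grasp.

```bash
python3 - <<'E'
from fit import *
f=lambda p:atz(T,np.array(p)/8+[272,115],148).round(1)
print(f((252,106)),f((110,109)),f((365,106)))
plan([(580,200,330,.04),(580,200,131,.04)])
E
```

```text
[580.5 197.1 148. ] [577.9 244.  148. ] [581.9 159.5 148. ]
now [373.  217.1 388.1] yaw 0.658 q6 -0.16 t 6.8
[-0.467, 0.5102, 0.196] [0.003, -0.0, 0.412] rows 6.0 5.0
[-0.4665, 0.5076, 0.8593] [0.003, -0.0, 0.412] rows 8.0 5.0
```

Call:
{"api": "step_arm", "payload": {"deltas": [[[-0.467,0.51,0.196],[0,0,0.41],0.4],[[-0.467,0.51,0.196],[0,0,0.41],0.4],[[-0.467,0.51,0.196],[0,0,0.41],0.4],[[-0.467,0.51,0.196],[0,0,0.41],0.4],[[-0.467,0.51,0.196],[0,0,0.41],0.4],[[-0.467,0.51,0.196],[0,0,0.41],0.4],[[-0.467,0.51,0.6],[0,0,0.41],0.4],[[-0.467,0.51,0.6],[0,0,0.41],0.4],[[-0.467,0.51,0.6],[0,0,0.41],0.4],[[-0.467,0.51,0.6],[0,0,0.41],0.4],[[-0.467,0.51,0.6],[0,0,0.41],0.4]]}}

```text
t: 7.75
ee_pos: [576.7, 199.0, 204.1]
orientation: [-2.17, -2.268, 0.009]
ft_force: [0.1, 0.6, 1.5]
width: 61.4
grasp_force: 0.0
```

```bash
python3 - <<'E'
from h import *
plan([(580,199,130,.045)])
E
```

```text
now [576.7 199.  204.1] yaw 0.044 q6 0.27 t 7.8
[0.0, 0.0127, 0.247] [-0.004, 0.001, -0.001] rows 2.0 1.0
```

Call:
{"api": "step_arm", "payload": {"deltas": [[[0,0.01,0.12],[0,0,0],0.4],[[0,0.01,0.24],[0,0,0],0.4],[[0,0.01,0.24],[0,0,0],0.4],[[0,0.01,0.24],[0,0,0],-1],[[0,0.01,0.24],[0,0,0],-1],[[0,0.01,0.24],[0,0,0],-1],[[0,0.01,0.24],[0,0,0],-1],[[0,0.01,0.24],[0,0,0],-1],[[0,0.01,0.24],[0,0,0],-1],[[0,0.01,0.24],[0,0,0],-1],[[0,0.01,0.24],[0,0,0],-1]]}}

```text
t: 8.67
ee_pos: [582.0, 199.8, 135.1]
orientation: [2.173, 2.269, 0.0]
ft_force: [-0.8, -0.9, 4.4]
width: 12.8
grasp_force: 30.0
```

```bash
python3 - <<'E'
from fit import *
st=(473.9,383,1.176)
g=19
P=w(st,[[-105,-104,212-g],[-20,-104,212-g],[0,-104,212-g],[0,-104,173-g]]);print(P.round(1))
o=get_obs();p=o["ee_pos"]
plan([(p[0],p[1],212-g,.045)]+[(*q,1.176) for q in P])
E
```

```text
[[529.5 246.1 193. ]
 [562.2 324.5 193. ]
 [569.9 343.  193. ]
 [569.9 343.  154. ]]
now [582.  199.8 135.1] yaw 0.043 q6 0.27 t 8.7
[0.0, 0.0, -0.193] [0.0, -0.0, -0.001] rows 2.0 1.0
[0.1618, -0.1679, -0.193] [0.0, 0.0, -0.755] rows 3.0 10.0
[0.4183, -0.0477, -0.1929] [0.0, 0.0, -0.755] rows 4.0 10.0
[0.4787, -0.0194, -0.1929] [0.0, 0.0, -0.755] rows 4.0 10.0
[0.4787, -0.0195, -0.0629] [0.0, 0.0, -0.755] rows 4.0 10.0
```

Call:
{"api": "step_arm", "payload": {"deltas": [[[0,0,-0.06],[0,0,0],-1],[[0,0,-0.12],[0,0,0],-1],[[0,0,-0.18],[0,0,0],-1],[[0,0,-0.225],[0,0,0],-1],[[0.02,-0.02,-0.225],[0,0,-0.06],-1],[[0.04,-0.04,-0.225],[0,0,-0.12],-1],[[0.06,-0.06,-0.225],[0,0,-0.18],-1],[[0.08,-0.08,-0.225],[0,0,-0.24],-1],[[0.1,-0.1,-0.225],[0,0,-0.3],-1],[[0.12,-0.12,-0.225],[0,0,-0.36],-1],[[0.13,-0.13,-0.225],[0,0,-0.42],-1],[[0.14,-0.14,-0.225],[0,0,-0.48],-1],[[0.15,-0.15,-0.225],[0,0,-0.54],-1],[[0.16,-0.16,-0.225],[0,0,-0.6],-1],[[0.16,-0.17,-0.225],[0,0,-0.66],-1],[[0.16,-0.17,-0.225],[0,0,-0.72],-1],[[0.16,-0.17,-0.225],[0,0,-0.755],-1],[[0.16,-0.17,-0.225],[0,0,-0.755],-1],[[0.16,-0.17,-0.225],[0,0,-0.755],-1],[[0.16,-0.17,-0.225],[0,0,-0.755],-1]]}}

```text
t: 10.33
ee_pos: [528.7, 245.4, 202.0]
orientation: [-0.619, -3.08, 0.0]
ft_force: [-0.2, 0.2, -1.9]
width: 13.3
grasp_force: 30.0
```

```bash
python3 - <<'E'
from fit import *
st=(473.9,383,1.176)
P=w(st,[[-55,-104,202],[0,-104,202],[0,-104,160]])
plan([(*q,1.176) for q in P])
S=snap("side","pics/side4.png");Tt=snap("top","pics/top4.png")
r=lambda i,s:cv2.resize(i,s,interpolation=cv2.INTER_CUBIC)
a=cv2.imread("pics/top4.png")[100:220,210:330];b=cv2.imread("pics/side4.png")[105:225,155:275]
cv2.imwrite("pics/m4.png",cv2.hconcat([r(a,(400,400)),r(b,(400,400))]))
E
```

```text
now [528.7 245.4 202. ] yaw 1.174 q6 -0.76 t 10.3
[-0.0013, 0.1697, -0.0] [-0.0, -0.0, -0.001] rows 2.0 1.0
[-0.001, 0.353, -0.0001] [-0.0, -0.0, -0.001] rows 3.0 1.0
[-0.001, 0.3531, 0.1399] [-0.0, -0.0, -0.001] rows 3.0 1.0
```

View pics/m4.png

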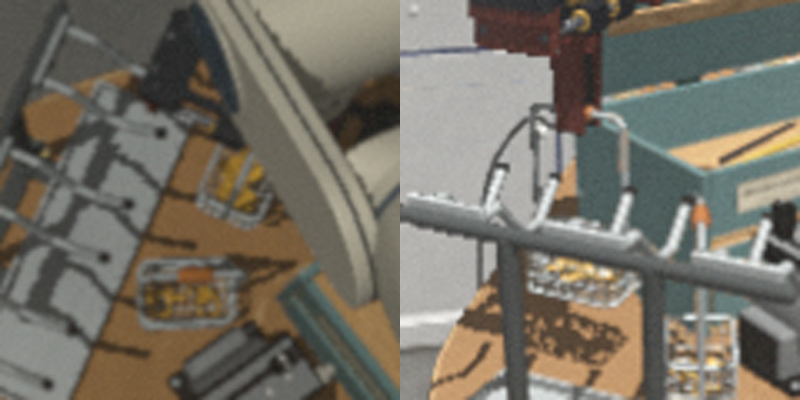

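Basket held upright, bar level (side crop (540,110)–(625,115)). Carry it in and lower.

Call:
{"api": "step_arm", "payload": {"deltas": [[[0,0.05,0],[0,0,0],-1],[[0,0.1,0],[0,0,0],-1],[[0,0.15,0],[0,0,0],-1],[[0,0.2,0],[0,0,0],-1],[[0,0.25,0],[0,0,0],-1],[[0,0.3,0],[0,0,0],-1],[[0,0.33,0],[0,0,0],-1],[[0,0.352,0],[0,0,0],-1],[[0,0.352,0],[0,0,0],-1],[[0,0.352,0],[0,0,0],-1],[[0,0.352,0.03],[0,0,0],-1],[[0,0.352,0.06],[0,0,0],-1],[[0,0.352,0.09],[0,0,0],-1],[[0,0.352,0.11],[0,0,0],-1],[[0,0.352,0.13],[0,0,0],-1],[[0,0.352,0.14],[0,0,0],-1],[[0,0.352,0.14],[0,0,0],-1]]}}

```text
t: 11.85
ee_pos: [569.3, 342.7, 159.9]
orientation: [-0.616, -3.08, 0.001]
ft_force: [0.2, 0.4, -1.2]
width: 13.5
grasp_force: 30.0
```

```bash
python3 - <<'E'
from fit import *
st=(473.9,383,1.176)
plan([(*w(st,[[0,-104,160]])[0],1.176)]); print(get_obs()["ft_force"].round(1))
S=snap("side","pics/side5.png");print(proj(S,w(st,[[0,-104,173]])),proj(S,[get_obs()["ee_pos"]+[0,0,13]]))
b=cv2.imread("pics/side5.png")[130:230,150:270]
cv2.imwrite("pics/m5.png",cv2.resize(b,(600,500),interpolation=cv2.INTER_CUBIC))
E
```

```text
now [569.3 342.7 159.9] yaw 1.176 q6 -0.65 t 11.8
[-0.0015, 0.0016, -0.0004] [-0.001, -0.0, -0.0] rows 1.0 1.0
[ 0.2  0.4 -1.2]
[[185.31662612 168.55796026]] [[185.4608322  168.49981532]]
```

View pics/m5.png

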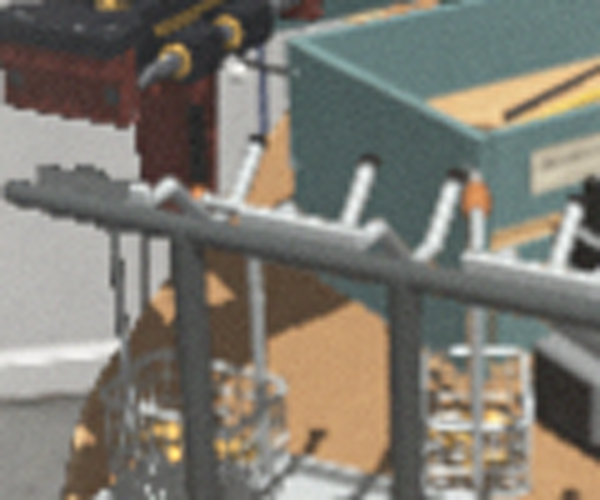

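Basket 1 sits over hook_0 (bar between the prongs, uprights at (120,270) and (258,290)). I'll lower a touch more, then release.

Call:
{"api": "step_arm", "payload": {"deltas": [[[0,0,0.007],[0,0,0],-1],[[0,0,0.014],[0,0,0],-1],[[0,0,0.014],[0,0,0],-1]]}}

```text
t: 12.15
ee_pos: [570.0, 343.2, 159.2]
orientation: [0.616, 3.079, 0.001]
ft_force: [-6.5, -4.5, 17.8]
width: 13.1
grasp_force: 30.0
```

Call:
{"api": "step_arm", "payload": {"deltas": [[[0,0,-0.008],[0,0,0],-0.4],[[0,0,-0.008],[0,0,0],0],[[0,0,-0.008],[0,0,0],0],[[0,0,-0.008],[0,0,0],0],[[0,0,-0.008],[0,0,0],0],[[0,0,-0.008],[0,0,0],0],[[0,0,-0.05],[0,0,0],0],[[0,0,-0.12],[0,0,0],0],[[0,0,-0.2],[0,0,0],0],[[0,0,-0.3],[0,0,0],0],[[0,0,-0.4],[0,0,0],0],[[0,0,-0.5],[0,0,0],0],[[0,0,-0.6],[0,0,0],0],[[0,0,-0.6],[0,0,0],0]]}}

```text
t: 13.32
ee_pos: [571.9, 344.4, 344.4]
orientation: [0.614, 3.072, 0.012]
ft_force: [0.8, 0.1, -0.2]
width: 44.1
grasp_force: 0.0
```

```bash
python3 - <<'E'
from fit import *
S=snap("side","pics/side6.png");T6=snap("top","pics/top6.png")
r=lambda i,s:cv2.resize(i,s,interpolation=cv2.INTER_CUBIC)
a=cv2.imread("pics/top6.png")[120:220,220:320];b=cv2.imread("pics/side6.png")[130:230,165:265]
cv2.imwrite("pics/m6.png",cv2.hconcat([r(a,(400,400)),r(b,(400,400))]))
plan([(434,287,330,.04)])
E
```

```text
now [570.  343.3 338.5] yaw 1.176 q6 -0.65 t 13.4
[0.3464, -0.3478, 0.0264] [0.003, 0.0, 0.757] rows 4.0 10.0
```

View pics/m6.png

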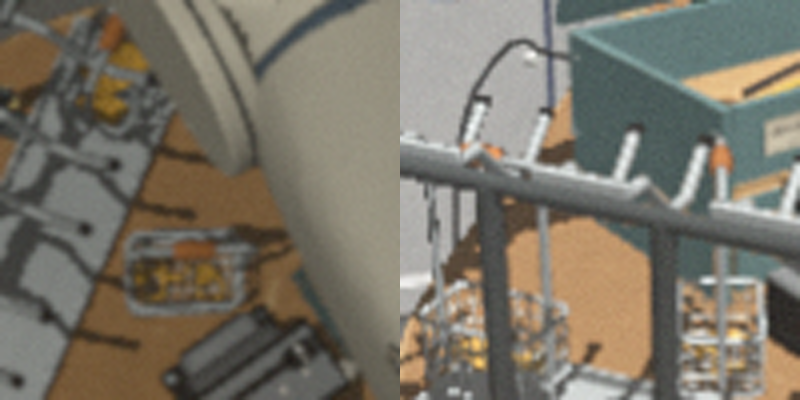

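Basket 1 hangs upright on hook_0; b2's grip is at top px (268.5,182.2), unmoved.

Call:
{"api": "step_arm", "payload": {"deltas": [[[0.346,-0.348,0],[0,0,0.775],0.4],[[0.346,-0.348,0],[0,0,0.775],0.4],[[0.346,-0.348,0],[0,0,0.775],0.4],[[0.346,-0.348,0],[0,0,0.775],0.4],[[0.346,-0.348,0],[0,0,0.775],0.4],[[0.346,-0.348,0],[0,0,0.775],0.4],[[0.346,-0.348,0],[0,0,0.775],0.4],[[0.346,-0.348,0],[0,0,0.775],0.4],[[0.346,-0.348,0],[0,0,0.775],0.4],[[0.346,-0.348,0.2],[0,0,0.775],0.4],[[0.346,-0.348,0.4],[0,0,0.775],0.4],[[0.346,-0.348,0.43],[0,0,0.775],0.4],[[0.346,-0.348,0.43],[0,0,0.775],0.4],[[0.346,-0.348,0.43],[0,0,0.775],0.4]]}}

```text
t: 14.58
ee_pos: [431.4, 285.2, 204.5]
orientation: [-2.205, -2.235, 0.012]
ft_force: [0.4, 0.5, 0.3]
width: 61.3
grasp_force: 0.0
```

```bash
python3 - <<'E'
from h import *
plan([(434.5,287,130,.01)])
E
```

```text
now [431.4 285.2 204.5] yaw 0.014 q6 0.55 t 14.6
[0.0067, 0.0119, 0.2482] [-0.004, 0.003, 0.002] rows 2.0 1.0
```

Call:
{"api": "step_arm", "payload": {"deltas": [[[0.006,0.01,0.12],[0,0,0],0.4],[[0.006,0.01,0.245],[0,0,0],0.4],[[0.006,0.01,0.245],[0,0,0],0.4],[[0.006,0.01,0.245],[0,0,0],-1],[[0.006,0.01,0.245],[0,0,0],-1],[[0.006,0.01,0.245],[0,0,0],-1],[[0.006,0.01,0.245],[0,0,0],-1],[[0.006,0.01,0.245],[0,0,0],-1],[[0.006,0.01,0.245],[0,0,0],-1],[[0.006,0.01,0.245],[0,0,0],-1],[[0.006,0.01,0.245],[0,0,0],-1]]}}

```text
t: 15.5
ee_pos: [436.5, 288.5, 133.9]
orientation: [-2.206, -2.236, -0.001]
ft_force: [-1.1, 0.9, 3.7]
width: 13.0
grasp_force: 29.7
```

```bash
python3 - <<'E'
from fit import *
st=(473.9,383,1.176)
o=get_obs();p=o["ee_pos"]
plan([(p[0],p[1],202,None)]+[(*q,1.176) for q in w(st,[[-105,0,202],[0,0,202],[0,0,160]])])
E
```

```text
now [436.5 288.5 133.9] yaw 0.014 q6 0.55 t 15.5
[0.0001, 0.0, -0.2269] [0.0, -0.0, 0.0] rows 2.0 1.0
[-0.0079, -0.01, -0.2269] [0.0, -0.0, -0.775] rows 2.0 10.0
[0.3133, 0.129, -0.2268] [0.0, -0.0, -0.775] rows 3.0 10.0
[0.3133, 0.1289, -0.0868] [0.0, -0.0, -0.775] rows 3.0 10.0
```

Call:
{"api": "step_arm", "payload": {"deltas": [[[0,0,-0.06],[0,0,0],-1],[[0,0,-0.12],[0,0,0],-1],[[0,0,-0.18],[0,0,0],-1],[[0,0,-0.228],[0,0,0],-1],[[0,0,-0.228],[0,0,-0.06],-1],[[0,0,-0.228],[0,0,-0.12],-1],[[0,0,-0.228],[0,0,-0.18],-1],[[0,0,-0.228],[0,0,-0.24],-1],[[0,0,-0.228],[0,0,-0.3],-1],[[0,0,-0.228],[0,0,-0.36],-1],[[0,0,-0.228],[0,0,-0.42],-1],[[0,0,-0.228],[0,0,-0.48],-1],[[0,0,-0.228],[0,0,-0.54],-1],[[0,-0.01,-0.228],[0,0,-0.6],-1],[[-0.008,-0.01,-0.228],[0,0,-0.66],-1],[[-0.008,-0.01,-0.228],[0,0,-0.72],-1],[[-0.008,-0.01,-0.228],[0,0,-0.775],-1],[[-0.008,-0.01,-0.228],[0,0,-0.775],-1],[[-0.008,-0.01,-0.228],[0,0,-0.775],-1],[[-0.008,-0.01,-0.228],[0,0,-0.775],-1]]}}

```text
t: 17.17
ee_pos: [433.3, 285.8, 201.7]
orientation: [-0.62, -3.079, 0.001]
ft_force: [0.4, -0.3, -2.1]
width: 13.2
grasp_force: 29.7
```

```bash
python3 - <<'E'
from fit import *
st=(473.9,383,1.176)
plan([(*q,1.176) for q in w(st,[[0,0,202],[0,0,159]])])
S=snap("side","pics/side7.png");T6=snap("top","pics/top7.png")
r=lambda i,s:cv2.resize(i,s,interpolation=cv2.INTER_CUBIC)
a=cv2.imread("pics/top7.png")[120:220,220:320];b=cv2.imread("pics/side7.png")[120:220,175:275]
cv2.imwrite("pics/m7.png",cv2.hconcat([r(a,(400,400)),r(b,(400,400))]))
E
```

```text
now [433.3 285.8 201.7] yaw 1.174 q6 -0.61 t 17.2
[0.0006, 0.3509, -0.0012] [-0.0, -0.0, -0.002] rows 3.0 1.0
[0.0005, 0.351, 0.1422] [-0.0, -0.0, -0.002] rows 3.0 1.0
```

View pics/m7.png

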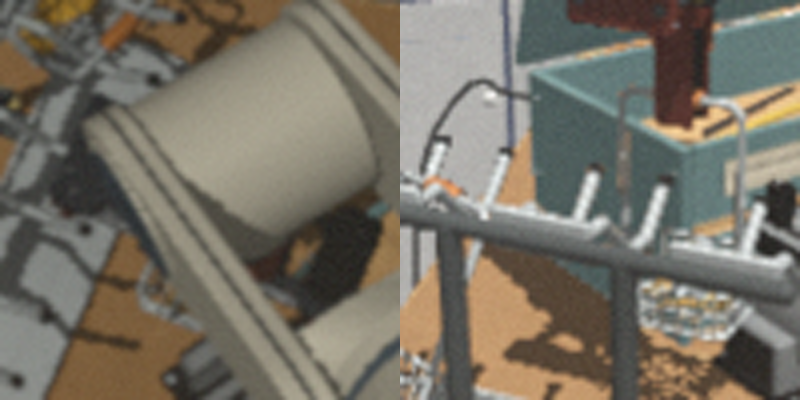

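Basket 2 is held level; basket 1's upright looks slightly slanted (probably swinging). I'll carry basket 2 in and then look again.

Call:
{"api": "step_arm", "payload": {"deltas": [[[0,0.05,0],[0,0,0],-1],[[0,0.1,0],[0,0,0],-1],[[0,0.15,0],[0,0,0],-1],[[0,0.2,0],[0,0,0],-1],[[0,0.25,0],[0,0,0],-1],[[0,0.3,0],[0,0,0],-1],[[0,0.33,0],[0,0,0],-1],[[0,0.351,0],[0,0,0],-1],[[0,0.351,0],[0,0,0],-1],[[0,0.351,0],[0,0,0],-1],[[0,0.351,0.03],[0,0,0],-1],[[0,0.351,0.06],[0,0,0],-1],[[0,0.351,0.09],[0,0,0],-1],[[0,0.351,0.11],[0,0,0],-1],[[0,0.351,0.13],[0,0,0],-1],[[0,0.351,0.142],[0,0,0],-1],[[0,0.351,0.148],[0,0,0],-1],[[0,0.351,0.148],[0,0,0],-1]]}}

```text
t: 18.77
ee_pos: [473.9, 382.9, 158.1]
orientation: [-0.616, -3.08, 0.001]
ft_force: [-2.9, -2.6, 4.5]
width: 13.3
grasp_force: 29.7
```

```bash
python3 - <<'E'
from h import *
S=snap("side","pics/side8.png")
cv2.imwrite("pics/m8.png",cv2.resize(cv2.imread("pics/side8.png")[130:240,160:290],(650,550),interpolation=cv2.INTER_CUBIC))
E
```

```text
(no output)
```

View pics/m8.png

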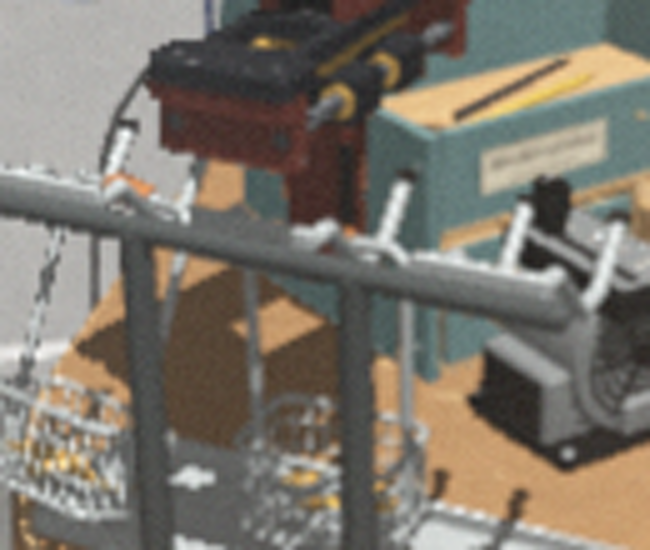

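Basket 2 is on hook_1 (grip at (345,238)); basket 1 is still slung with its bar in place, tilted toward the rear. I'll release basket 2 and watch whether basket 1 settles.

Call:
{"api": "step_arm", "payload": {"deltas": [[[0,0,-0.003],[0,0,0],-0.4],[[0,0,-0.003],[0,0,0],0],[[0,0,-0.003],[0,0,0],0],[[0,0,-0.003],[0,0,0],0],[[0,0,-0.003],[0,0,0],0],[[0,0,-0.003],[0,0,0],0],[[0,0,-0.05],[0,0,0],0],[[0,0,-0.12],[0,0,0],0],[[0,0,-0.2],[0,0,0],0],[[0,0,-0.3],[0,0,0],0],[[0,0,-0.4],[0,0,0],0],[[0,0,-0.5],[0,0,0],0],[[0,0,-0.6],[0,0,0],0],[[0,0,-0.6],[0,0,0],0]]}}

```text
t: 19.98
ee_pos: [476.3, 384.9, 344.4]
orientation: [0.615, 3.074, 0.012]
ft_force: [0.5, 0.4, 0.8]
width: 44.2
grasp_force: 0.0
```

```bash
python3 - <<'E'
from h import *
F=[]
for i in range(8):
    F.append(get_image("side")["pixels"][:,:,::-1][150:240,155:255].copy())
r=lambda i:cv2.resize(i,(390,290),interpolation=cv2.INTER_CUBIC)
cv2.imwrite("pics/m9.png",cv2.vconcat([cv2.hconcat([r(F[0]),r(F[3])]),cv2.hconcat([r(F[5]),r(F[7])])]))
o=get_obs();print(o["t"],o["ee_pos"])
E
```

```text
20.3833 [473.63082042 382.81458433 336.17984747]
```

View pics/m9.png

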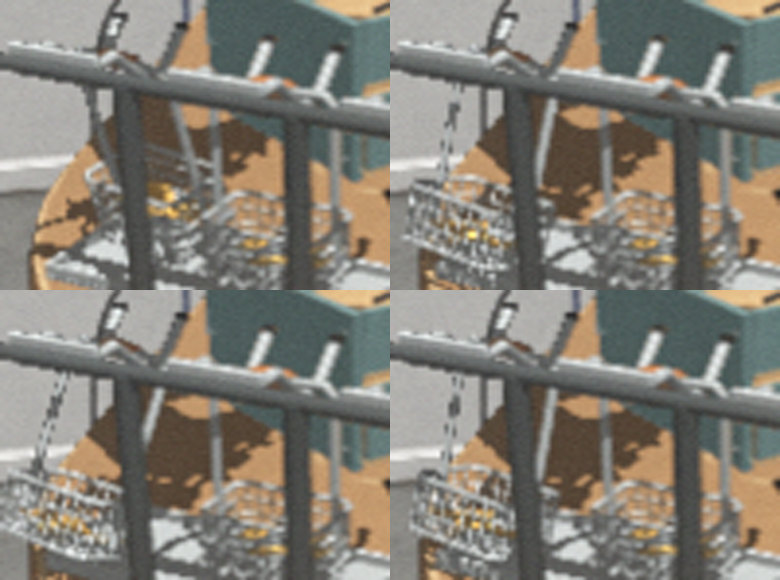

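Basket 1 is swinging on its bar. I'll let it damp while moving over to the slider.

```bash
python3 - <<'E'
from h import *
plan([(369.5,217,300,.645),(369.5,217,180,.645)])
E
```

```text
now [473.6 382.8 336.2] yaw 1.176 q6 -0.52 t 20.4
[0.1077, -0.6434, 0.1221] [-0.002, -0.0, 0.354] rows 5.0 5.0
[0.1072, -0.6426, 0.5221] [-0.002, -0.0, 0.354] rows 7.0 5.0
```

Call:
{"api": "step_arm", "payload": {"deltas": [[[0.1,-0.3,0],[0,0,0.2],0],[[0.1,-0.3,0],[0,0,0.2],0],[[0.1,-0.64,0],[0,0,0.354],0],[[0.107,-0.643,0.12],[0,0,0.354],0],[[0.107,-0.643,0.12],[0,0,0.354],0],[[0.107,-0.643,0.12],[0,0,0.354],0],[[0.107,-0.643,0.12],[0,0,0.354],0],[[0.107,-0.643,0.5],[0,0,0.354],0],[[0.107,-0.643,0.5],[0,0,0.354],0],[[0.107,-0.643,0.5],[0,0,0.354],0],[[0.107,-0.643,0.5],[0,0,0.354],0],[[0.107,-0.643,0.5],[0,0,0.354],0],[[0.107,-0.643,0.5],[0,0,0.354],0],[[0.107,-0.643,0.5],[0,0,0.354],0],[[0.107,-0.643,0.5],[0,0,0.354],0],[[0.107,-0.643,0.5],[0,0,0.354],0],[[0.107,-0.643,0.5],[0,0,0.354],0],[[0.107,-0.643,0.5],[0,0,0.354],0],[[0.107,-0.643,0.5],[0,0,0.354],0],[[0.107,-0.643,0.5],[0,0,0.354],0]]}}

```text
t: 22.05
ee_pos: [370.2, 217.4, 187.7]
orientation: [1.403, 2.811, 0.0]
ft_force: [0.7, 0.4, 0.3]
width: 44.1
grasp_force: 0.0
```

Call:
{"api": "step_arm", "payload": {"deltas": [[[0,0,0],[0,0,0],0],[[0,0,0],[0,0,0],0],[[0,0,0],[0,0,0],0],[[0,0,0],[0,0,0],0],[[0,0,0],[0,0,0],0],[[0,0,0],[0,0,0],0],[[0,0,0],[0,0,0],0],[[0,0,0],[0,0,0],0],[[0,0,0],[0,0,0],0],[[0,0,0],[0,0,0],0],[[0,0,0],[0,0,0],0],[[0,0,0],[0,0,0],0],[[0,0,0],[0,0,0],0],[[0,0,0],[0,0,0],0],[[0,0,0],[0,0,0],0],[[0,0,0],[0,0,0],0],[[0,0,0],[0,0,0],0],[[0,0,0],[0,0,0],0],[[0,0,0],[0,0,0],0],[[0,0,0],[0,0,0],0]]}}

```text
t: 23.72
ee_pos: [370.3, 217.5, 187.6]
orientation: [1.403, 2.811, 0.0]
ft_force: [-0.2, -1.0, -0.3]
width: 43.7
grasp_force: 0.0
```

Call:
{"api": "step_arm", "payload": {"deltas": [[[0,0,0],[0,0,0],0],[[0,0,0],[0,0,0],0],[[0,0,0],[0,0,0],0],[[0,0,0],[0,0,0],0],[[0,0,0],[0,0,0],0],[[0,0,0],[0,0,0],0],[[0,0,0],[0,0,0],0],[[0,0,0],[0,0,0],0],[[0,0,0],[0,0,0],0],[[0,0,0],[0,0,0],0],[[0,0,0],[0,0,0],0],[[0,0,0],[0,0,0],0],[[0,0,0],[0,0,0],0],[[0,0,0],[0,0,0],0],[[0,0,0],[0,0,0],0],[[0,0,0],[0,0,0],0],[[0,0,0],[0,0,0],0],[[0,0,0],[0,0,0],0],[[0,0,0],[0,0,0],0],[[0,0,0],[0,0,0],0]]}}

```text
t: 25.38
ee_pos: [370.2, 217.4, 187.6]
orientation: [-1.403, -2.811, 0.0]
ft_force: [-0.0, 0.9, -0.2]
width: 44.0
grasp_force: 0.0
```

```bash
python3 - <<'E'
from h import *
plan([(369.5,217,116,.645)])
F=[]
for i in range(8):
    F.append(get_image("side")["pixels"][:,:,::-1][150:240,155:255].astype(int))
print([round(np.abs(f[40:,:60]-F[0][40:,:60]).mean(),2) for f in F])
np.save("F.npy",np.array(F))
E
```

```text
now [370.2 217.4 187.6] yaw 0.645 q6 -0.14 t 25.4
[0.0003, -0.0028, 0.2385] [-0.0, 0.0, -0.0] rows 2.0 1.0
[np.float64(0.0), np.float64(14.48), np.float64(16.09), np.float64(16.03), np.float64(14.87), np.float64(7.99), np.float64(13.28), np.float64(15.36)]
```

```bash
cat > sw.py <<'E'
from fit import *
st=(473.9,383,1.176)
F=[];t=get_obs()["t"]
for i in range(16): im=get_image("side"); F.append(cv2.GaussianBlur(im["pixels"].astype(np.float32).mean(2),(3,3),0))
F=np.array(F); sd=F.std(0); 
def box(y,a):
    B=np.array([[sx*28,y+sy*41,z] for sx in(-1,1) for sy in(-1,1) for z in(-148,-104)],float)
    c,s=np.cos(a),np.sin(a); Q=B.copy(); Q[:,0]=c*B[:,0]-s*B[:,2]; Q[:,2]=s*B[:,0]+c*B[:,2]+173
    p=proj(im,w(st,Q)); return p[:,0].min().round(),p[:,0].max().round(),p[:,1].min().round(),p[:,1].max().round()
for n,y,x0,x1 in(("hook0",-104,145,206),("hook1",0,208,250)):
    m=sd[170:250,x0:x1]; k=m>6; print(n,"moving px",k.sum(),"median sd",np.median(m).round(1))
    if k.sum(): v,u=np.nonzero(k); print(" u",np.percentile(u,[2,98])+x0," v",np.percentile(v,[2,98])+170)
for a in(-.6,-.4,-.2,0,.2,.4,.6): print(a,box(-104,a),box(0,a))
print(t)
E
python3 sw.py
```

```text
hook0 moving px 1874 median sd 1.0
 u [163.   204.54]  v [179. 241.]
hook1 moving px 86 median sd 0.7
 u [208.  216.3]  v [197.  226.3]
-0.6 (np.float64(182.0), np.float64(223.0), np.float64(179.0), np.float64(212.0)) (np.float64(218.0), np.float64(260.0), np.float64(187.0), np.float64(221.0))
-0.4 (np.float64(178.0), np.float64(219.0), np.float64(187.0), np.float64(220.0)) (np.float64(214.0), np.float64(256.0), np.float64(194.0), np.float64(230.0))
-0.2 (np.float64(173.0), np.float64(215.0), np.float64(193.0), np.float64(227.0)) (np.float64(209.0), np.float64(251.0), np.float64(202.0), np.float64(237.0))
0 (np.float64(168.0), np.float64(209.0), np.float64(199.0), np.float64(232.0)) (np.float64(204.0), np.float64(246.0), np.float64(208.0), np.float64(243.0))
0.2 (np.float64(162.0), np.float64(204.0), np.float64(204.0), np.float64(235.0)) (np.float64(199.0), np.float64(243.0), np.float64(213.0), np.float64(246.0))
0.4 (np.float64(155.0), np.float64(199.0), np.float64(208.0), np.float64(236.0)) (np.float64(192.0), np.float64(238.0), np.float64(217.0), np.float64(247.0))
0.6 (np.float64(148.0), np.float64(195.0), np.float64(206.0), np.float64(235.0)) (np.float64(186.0), np.float64(234.0), np.float64(216.0), np.float64(246.0))
25.7833
```

Basket 1's swing is already down to about ±0.2 rad and basket 2 is still. I'll wait a little longer, then grasp the slider grip.

Call:
{"api": "step_arm", "payload": {"deltas": [[[0,0,0],[0,0,0],0],[[0,0,0],[0,0,0],0],[[0,0,0],[0,0,0],0],[[0,0,0],[0,0,0],0],[[0,0,0],[0,0,0],0],[[0,0,0],[0,0,0],0],[[0,0,0],[0,0,0],0],[[0,0,0],[0,0,0],0],[[0,0,0],[0,0,0],0],[[0,0,0],[0,0,0],0],[[0,0,0],[0,0,0],0],[[0,0,0],[0,0,0],0],[[0,0,0],[0,0,0],0],[[0,0,0],[0,0,0],0],[[0,0,0],[0,0,0],0],[[0,0,0],[0,0,0],0],[[0,0,0],[0,0,0],0],[[0,0,0],[0,0,0],0],[[0,0,0],[0,0,0],0],[[0,0,0],[0,0,0],0]]}}

```text
t: 28.25
ee_pos: [370.2, 217.4, 187.6]
orientation: [-1.403, -2.811, -0.0]
ft_force: [-0.5, 0.2, 0.7]
width: 44.2
grasp_force: 0.0
```

Call:
{"api": "step_arm", "payload": {"deltas": [[[0,-0.003,0.12],[0,0,0],0],[[0,-0.003,0.235],[0,0,0],0],[[0,-0.003,0.235],[0,0,0],0],[[0,-0.003,0.235],[0,0,0],-1],[[0,-0.003,0.235],[0,0,0],-1],[[0,-0.003,0.235],[0,0,0],-1],[[0,-0.003,0.235],[0,0,0],-1],[[0,-0.003,0.235],[0,0,0],-1],[[0,-0.003,0.235],[0,0,0],-1],[[0,-0.003,0.235],[0,0,0],-1]]}}

```text
t: 29.08
ee_pos: [369.4, 216.8, 118.3]
orientation: [1.402, 2.811, 0.0]
ft_force: [-3.3, -2.9, 9.2]
width: 13.6
grasp_force: 30.0
```

```bash
python3 sw.py | head -4; python3 -c "
from h import *
p=get_obs()['ee_pos'];plan([(p[0]-.601*20,p[1]+.799*20,p[2],.645)])"
```

```text
hook0 moving px 1735 median sd 0.9
 u [164. 204.]  v [180. 239.]
hook1 moving px 48 median sd 0.7
 u [208. 214.]  v [200. 227.]
now [369.4 216.8 118.3] yaw 0.645 q6 -0.14 t 29.9
[0.0667, 0.0, -0.0] [0.0, 0.0, 0.0] rows 1.0 1.0
```

Call:
{"api": "step_arm", "payload": {"deltas": [[[0.02,0,-0.005],[0,0,0],-1],[[0.045,0,-0.005],[0,0,0],-1],[[0.067,0,-0.005],[0,0,0],-1],[[0.067,0,-0.005],[0,0,0],-1],[[0.067,0,-0.005],[0,0,0],-1]]}}

```text
t: 30.3
ee_pos: [356.7, 233.4, 118.5]
orientation: [-1.401, -2.811, 0.0]
ft_force: [-0.9, 2.0, -11.7]
width: 13.5
grasp_force: 30.0
```

Call:
{"api": "step_arm", "payload": {"deltas": [[[0,0,0],[0,0,0],0],[[0,0,0],[0,0,0],0],[[0,0,0],[0,0,0],0],[[0,0,0],[0,0,0],0],[[0,0,-0.1],[0,0,0],0],[[0,0,-0.2],[0,0,0],0],[[0,0,-0.3],[0,0,0],0],[[0,0,-0.5],[0,0,0],0],[[0,0,-0.7],[0,0,0],0],[[0,0,-0.9],[0,0,0],0],[[0,0,-0.9],[0,0,0],0],[[0,0,-0.9],[0,0,0],0],[[0,0,-0.9],[0,0,0],0],[[0,0,-0.9],[0,0,0],0],[[0,0,-0.9],[0,0,0],0],[[0,0,-0.9],[0,0,0],0],[[0,0,-0.9],[0,0,0],0],[[0,0,-0.9],[0,0,0],0]]}}

```text
t: 31.8
ee_pos: [357.1, 232.7, 387.4]
orientation: [-1.402, -2.81, 0.003]
ft_force: [-0.4, -0.6, 0.5]
width: 43.8
grasp_force: 0.0
```

```bash
python3 sw.py | head -4; python3 - <<'E'
from fit import *
# slider: in side view compare with off (side2) and full (side0): dark-grip position by profile along track (z=126)
N=get_image("side");d=np.array([-.601,.799,0])
ims={"full":cv2.imread("pics/side0.png"),"off":cv2.imread("pics/side2.png"),"now":N["pixels"][:,:,::-1]}
off=np.array([369.3,217,126])
for k,i in ims.items():
    g=i.astype(float).mean(2); 
    print(k,[int(cv2.getRectSubPix(g.astype(np.float32),(3,3),tuple(map(float,proj(N,[off+d*s])[0]))).mean()) for s in range(-12,76,4)])
E
```

```text
hook0 moving px 1553 median sd 0.8
 u [165. 204.]  v [180. 237.]
hook1 moving px 35 median sd 0.7
 u [208. 213.]  v [201.   227.32]
full [126, 117, 111, 114, 120, 128, 134, 132, 128, 129, 131, 133, 122, 101, 85, 97, 130, 144, 117, 79, 67, 84]
off [76, 60, 48, 44, 43, 48, 69, 96, 119, 132, 136, 137, 130, 123, 116, 123, 141, 155, 149, 133, 123, 119]
now [131, 121, 114, 109, 97, 82, 70, 60, 48, 44, 46, 61, 82, 104, 115, 126, 142, 155, 148, 133, 123, 120]
```

```bash
python3 -c "
from workcell import *
print(close_job())"
```

```text
the job is handed in; nothing more can be done
None
```

Job handed in: both baskets (only two were in the scene) hang on the first and middle hooks, one still swinging about 0.15 rad, and the slider is about 21 mm from off by arm position (about 22 mm by camera). No verdict came back at hand-in.

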